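Reset the tripped jar roller

ROBOT

A 6-joint arm with a two-finger parallel gripper is mounted at the origin on the work surface. World frame = base frame: x ahead of the robot, y to its left, z up, the work surface at z = 0. Lengths are in m, angles in rad, forces in N, time in s.
With the tool pointing down it reaches from about 0.325 to 0.9 m from the base axis. Payload 3.5 kg.
Tool frame: the origin (TCP) lies at the very end of the fingers, on their centre line; the grasp point (between the pads) lies 19 mm behind it; y points along the fingers, x is the direction in which the jaws open and shut, and the axes are right-handed (so a half turn about y gives the same grasp; the last joint's range is limited). The gripper opens to 85 mm and grips with 20 to 120 N. Pads are 22 mm wide; open, the fingers measure 114 mm over their backs; the gripper's body (76 mm by 85 mm) begins 54 mm behind the grasp point. The pads swing forward as they close: fully open they stand 13 mm farther back than shut.
Start: joints at [1.201, 0.276, -0.026, 1.268, 0, 1.467], TCP at [0.165, 0.603, 0.206] pointing down, gripper open.
Joint ranges: [-3.12, 3.12], [-0.85, 1.88], [-1.08, 1.24], [-1.95, 2.15], [-1.57, 1.53], [-3.14, 3.14]. Speed limits (rad/s): [2.57, 2.57, 3.14, 3.14, 3.14, 3.14].

INTERFACE

Orientations are given as a rotation vector (axis times angle).
In Python, from bench import robot gives the robot as it stands.
- The arm moves only by the tool carry_out, never from a script. Its argument "increments" is a list of rows, each an object with "slide": the shift along the world's x, y, z in mm, a list of three; "roll": the turn about the world's z in rad; "gripper": the finger opening in mm, from 0 to 85.4. A call has 1 to 10 rows; each row is the pose to reach, as a shift and turn from the pose commanded when the call began; what a row does not reach only later rows make up. A row lasts 1/12 s, in which the tool goes at most 41.7 mm and 7.16 degrees, less where a joint would pass 70% of its speed; a pose out of reach is approached as far as the arm can. A call with a gripper value outside its range is refused whole. The fingers move at their own pace and stop on an object; "force" is the grip in N (left out, the last holds). Time passes only in rows, so rows that repeat a pose let the fingers close. It gives the time, the measured TCP pose, the force and the opening at its end, in the units of the state.
- robot.read_state(): the state, without advancing time (a new reading comes with each control period).
- robot.capture(name): name is "scene" or "top" or "wrist"; returns a dict with "color" (480x640x3 uint8, blue, green, red), "mtx" (3x3 intrinsics, pixels), "rvec" (rotation vector, rad) and "tvec" (3), from world to camera coordinates, as OpenCV has them. Camera axes: x right, y down, z forward; pixel columns grow to the right and rows downward; lengths in m; the calibration is good to about 2 mm. The wrist camera is an equidistant fisheye: a pixel r from the principal point sees the ray r / f radians off the axis. A picture is of the moment at which its call begins. There is no depth.
- robot.hand_in(): hands the job in, once; it reports no verdict.
The state is a dict: "clock": time; "joint_positions": joint angles; "joint_velocities": joint speeds; "tau": joint torques, N m; "eef_pos": TCP position; "tcp_rot": TCP orientation; "wrist_force": force on the tool from outside, world axes, zero at the start; "ft_torque": the same for the moment, N m; "opening": finger opening in m.
Only numpy, scipy, OpenCV 4.12 (cv2) and the standard library are available. Lean on these libraries where they do the work, as an engineer would, in place of code of your own. Each camera call takes 0.05 s, during which the arm holds its last target. There are 200 camera calls.

TASK

The jar roller has tripped. Turn its red rotary isolator to off (pointer at the red mark), press the recessed blue reset fully home with the ball-ended stylus and put the stylus back upright in its hole in the tool block, then leave the isolator at on (pointer at the green mark). Only press the reset while the isolator is off, and leave the jars, bottles and other tools where they stand.

Things in the scene. Friction and masses are not known exactly. Their poses are not given: they have to be found in the camera images.
- machine: Jar roller, fixed: grey console 240 mm (x) by 160 mm (y), deck 100 mm up; on its left (+y) a bed of three black rubber rollers along y, out to y = 350 mm, up to 106 mm high. Origin on the table under the console's centre, x away from the robot, y left. On the deck: isolator at x -35, y 0 mm; in a row at x 75 mm: blue reset (y -45), dial (y 4), lamp (y 52), under 15 mm tall.
- isolator (a joint): Angle of the red handle about the vertical: 0 = off (pointer to the machine's +y, red mark), 1.571 = on (pointer to the machine's +x, green mark); grows clockwise seen from above, a stop at each end. An over-centre spring holds it at either end: 0.2 N m to start it, falling to nothing half-way (0.785); past that it snaps to the other end by itself.
- isolator_grip (a point): On the handle's axis at mid grip, 132 mm above the table; turns with it. The red bar runs along this point's y, +y to the pointer (white stripe on top): 36 mm behind the axis, 46 mm ahead, 16 mm wide, 110 to 150 mm above the table. Under it a hub disc 40 mm across (top 110 mm up) on a yellow plate 68 mm square (top 104 mm up).
- reset (a joint): Travel of the blue reset button: 0 = up, 0.004 m = fully home. It springs back; about 1.5 N to start, 5 N fully home.
- reset_top (a point): Centre of the top of the blue reset button, 96 mm above the table when up; moves with it. The button, 15 mm across, lies at the bottom of a round well 18 mm across whose rim, a black shroud 29 mm across, stands 10 mm above it (106 mm above the table); a finger does not fit.
- tool_block: Wooden block, fixed, 170 mm (x) by 62 mm (y) by 78 mm tall, with three round holes 14 mm wide and 74 mm deep in a row along its x axis; origin under its centre on the table. Three tools stand in it upright: the stylus, an awl and a stencil brush, in any order.
- hole0 (a point): Centre of the mouth of the tool block's hole at its x = -55 mm, 78 mm above the table.
- hole1 (a point): Centre of the mouth of the tool block's middle hole.
- hole2 (a point): Centre of the mouth of the tool block's hole at its x = +55 mm.
- stylus: Ball-ended craft stylus, about 60 g, 160 mm long, loose, tip down in one hole of the block. Origin on its axis under its brass collar (26 mm across, 5 mm thick), which rests on the block's top; z up to the handle end. Handle: round pale wood, 18 mm across, blue band near its top, 5 to 90 mm above the origin. Below the collar: steel shaft 7 mm across, ball end 8 mm.
- stylus_tip (a point): Lowest point of the stylus's ball tip, 70 mm below its origin on its axis.
- awl: Bystander: awl with a bulbous black handle, up to 34 mm across, reaching 60 mm above the block; origin under its brass collar.
- stencil_brush: Bystander: round stencil brush, 27 mm across, bristles up, reaching 68 mm above the block; origin at the underside of its steel ferrule.
- roller_jar_front: Bystander: lidded glass jar of mauve dye, 72 mm across, 130 mm long, lying loose on the rollers along the machine's y, nearest the robot side (top 160 mm above the table). Origin under its middle.
- roller_jar_rear: Bystander: the same jar with dark dye and a green lid, lying on the rollers farther back.
- spray_green: Bystander: dark green spray bottle, 42 mm across, 160 mm tall, standing; origin under it.
- spray_amber: Bystander: amber-brown spray bottle, 42 mm across, 160 mm tall, standing; origin under it.
- dye_jar: Bystander: jar of amber dye with a red lid, 76 mm across, 135 mm tall, standing; origin under it.

How it is judged:
By the outcome, as a careful person would: the job done as asked, in the order asked, and still so for the second after the job is handed in, with the robot touching nothing.
It also fails if it takes over 67 s, if anything falls off the work surface, if the arm or the gripper's body presses on something with over 40 N, if the wrist force passes 120 N, or if a joint passes its speed limit or range.

## Working session

There is one attempt and no reset: what is moved stays moved. The work goes in short steps, Python scripts to look and compute and a tool call to move; the robot and the scene stay as the last step left them, time stands still between calls to the robot, and variables do not carry over. Pictures are saved under pics/ and viewed, about 8 in all and at most 12, crops included, and the job is handed in when it is done.

Besides the shell and the picture viewer there is one more tool, called after "Call:" in YAML: its name, and indented under it one key for each argument. carry_out: Moves the arm, as the interface text tells. Its arguments: {"type":"object","properties":{"increments":{"type":"array"},"force":{"type":"number"}},"required":["increments"]}

```bash
mkdir -p pics; ls
python3 - <<'E'
from bench import robot
import cv2,pickle
d={}
for n in("scene","top","wrist"):
    d[n]=robot.capture(n); cv2.imwrite(f"pics/{n}0.png",d[n]["color"]); print(n,d[n]["mtx"].tolist(),d[n]["rvec"],d[n]["tvec"])
pickle.dump(d,open("cap0.pkl","wb"))
print(robot.read_state())
E
```

```text
pics
scene [[574.0276411901408, 0.0, 333.0975017994152], [0.0, 574.0276411901408, 241.08229836558567], [0.0, 0.0, 1.0]] [ 2.20474966  0.77156776 -0.36691683] [-0.37960957 -0.21480327  1.66520971]
top [[540.5031952232886, 0.0, 320.41779667159994], [0.0, 540.5031952232886, 234.00503198215048], [0.0, 0.0, 1.0]] [ 2.12238213 -2.17594673  0.15161603] [-0.07311555  0.58424443  1.14911496]
wrist [[371.64829954431775, 0.0, 315.5141130517963], [0.0, 371.64829954431775, 242.0404420076153], [0.0, 0.0, 1.0]] [-2.32616133 -1.77264447 -0.22931651] [-0.62371413 -0.03232003  0.37882919]
{'clock': 0.15, 'joint_positions': array([ 1.20061469e+00,  2.76961335e-01, -2.75358552e-02,  1.26804651e+00,
       -1.18899072e-05,  1.46739873e+00]), 'joint_velocities': array([ 0.00140443,  0.00036011,  0.00333809,  0.00043835, -0.0013192 ,
        0.00157455]), 'tau': array([ 7.77493169e-04, -4.46058547e+01,  2.95638388e+01,  1.04776741e-02,
       -9.15437249e-05,  5.50874333e-06]), 'eef_pos': array([0.16454151, 0.60226962, 0.20532889]), 'tcp_rot': array([-1.32461481, -1.00935535,  1.0118282 ]), 'wrist_force': array([ 0.45527911, -0.1512344 , -0.22905973]), 'ft_torque': array([-0.02311219,  0.01463504, -0.06718839]), 'opening': 0.08528188181625768}
```

View pics/top0.png

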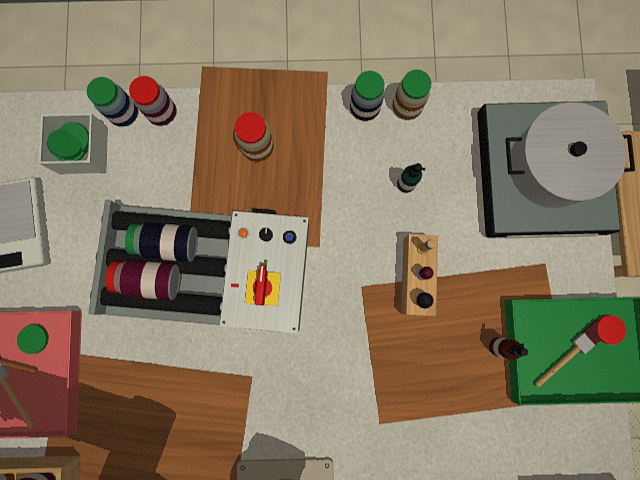

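View pics/scene0.png

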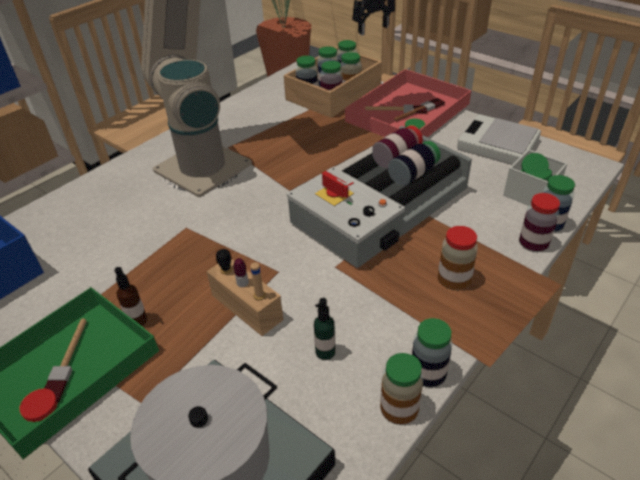

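The top view shows the isolator at on: pointer up the image (+x), bar at about (263,285). The blue reset is at (290,237). The tool block is at (420,275), and the pale stylus is in its far hole at about (428,245). The scene view agrees, with the blue-banded stylus in the end hole nearest the green spray bottle.

```bash
cat > h.py <<'E'
import cv2,numpy as np
from scipy.spatial.transform import Rotation as R
def ray(c,uv,fish=False):
    uv=np.asarray(uv,float);K=c["mtx"];R,_=cv2.Rodrigues(c["rvec"])
    p=(uv-[K[0,2],K[1,2]])/K[0,0]
    if fish:
        t=np.linalg.norm(p);d=np.r_[p/t*np.sin(t),np.cos(t)] if t>0 else np.array([0,0,1.])
    else: d=np.r_[p,1]
    return -R.T@np.ravel(c["tvec"]),R.T@d
def onz(c,uv,z,fish=False):
    o,d=ray(c,uv,fish);return o+d*(z-o[2])/d[2]
def proj(c,P,fish=False):
    q=cv2.Rodrigues(c["rvec"])[0]@np.asarray(P,float)+np.ravel(c["tvec"])
    if not fish: return (c["mtx"]@q)[:2]/q[2]
    r=np.hypot(*q[:2]);return c["mtx"][:2,2]+c["mtx"][0,0]*np.arctan2(r,q[2])*q[:2]/r
def blobs(img,lo,hi,roi,amin=20):
    x0,y0,x1,y1=roi;hsv=cv2.cvtColor(img,cv2.COLOR_BGR2HSV)[y0:y1,x0:x1]
    m=cv2.inRange(hsv,lo,hi);n,l,s,ce=cv2.connectedComponentsWithStats(m)
    out=[]
    for i in range(1,n):
        if s[i,4]>=amin:
            ys,xs=np.nonzero(l==i);pts=np.c_[xs+x0,ys+y0].astype(np.float32)
            out.append((int(s[i,4]),ce[i]+[x0,y0],cv2.minAreaRect(pts)))
    return sorted(out,key=lambda b:-b[0])
E
python3 - <<'E'
import pickle;from h import *
c=pickle.load(open("cap0.pkl","rb"))["top"];im=c["color"]
def show(n,lo,hi,roi,z,am=20,k=2):
    for a,ce,r in blobs(im,lo,hi,roi,am)[:k]:
        print(n,a,ce.round(1),onz(c,ce,z).round(4),'rect',onz(c,r[0],z).round(4),[onz(c,b,z)[:2].round(3).tolist() for b in cv2.boxPoints(r)])
show('deck',(0,0,150),(180,40,255),(215,200,315,340),.1)
show('yellow',(20,120,100),(35,255,255),(215,200,315,340),.104)
show('red',(0,120,80),(8,255,255),(215,200,315,340),.15)
show('blue',(100,100,30),(130,255,255),(215,200,315,340),.100,5)
show('block',(8,60,110),(22,190,255),(395,225,445,325),.078)
x=im[228:322,392:448];cv2.imwrite("pics/blk.png",np.hstack([cv2.resize(x,None,fx=6,fy=6)[:564,:336],cv2.resize(im[205:300,225:300],None,fx=6,fy=6)[:564,:450]]))
E
```

```text
deck 9195 [268.3 280.7] [0.4792 0.0227 0.1   ] rect [0.4912 0.0303 0.1   ] [[0.628, 0.133], [0.623, -0.075], [0.358, -0.069], [0.363, 0.132]]
yellow 351 [273.2 288.5] [0.4627 0.0124 0.104 ] rect [0.463  0.0142 0.104 ] [[0.431, 0.031], [0.498, 0.024], [0.495, -0.003], [0.428, 0.005]]
yellow 288 [250.4 286.7] [0.4676 0.0592 0.104 ] rect [0.4677 0.0584 0.104 ] [[0.436, 0.072], [0.502, 0.065], [0.5, 0.045], [0.433, 0.052]]
red 375 [261.6 286.4] [0.4654 0.0311 0.15  ] rect [0.4702 0.0303 0.15  ] [[0.51, 0.048], [0.509, 0.012], [0.431, 0.013], [0.432, 0.048]]
red 24 [234.5 285. ] [0.4696 0.0845 0.15  ] rect [0.4696 0.0845 0.15  ] [[0.472, 0.091], [0.471, 0.078], [0.467, 0.078], [0.468, 0.091]]
blue 42 [289.3 237.5] [ 0.5683 -0.0223  0.1   ] rect [ 0.5686 -0.0225  0.1   ] [[0.572, -0.013], [0.578, -0.026], [0.566, -0.032], [0.56, -0.019]]
block 2568 [423.3 285.4] [ 0.4625 -0.3012  0.078 ] rect [ 0.4771 -0.294   0.078 ] [[0.575, -0.247], [0.573, -0.351], [0.381, -0.34], [0.384, -0.238]]
```

View pics/blk.png

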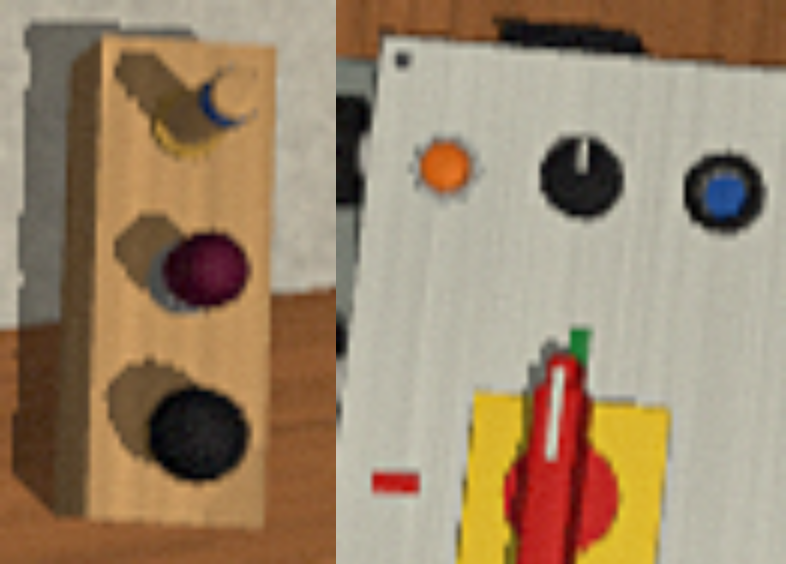

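The crop shows the lamp at (445,165), dial at (582,178) and reset at (724,190). The block-top corners are near (103,35), (275,45), (262,525) and (88,515), and the stylus top is near (230,95), tall and seen obliquely.

Run:
```python
import pickle;from h import *
c=pickle.load(open("cap0.pkl","rb"))["top"]
A=lambda u,v:(392+u/6-.4,228+v/6-.4); B=lambda u,v:(225+(u-336)/6-.4,205+v/6-.4)
q=np.array([onz(c,A(*p),.078)[:2] for p in[(103,35),(275,45),(262,525),(88,515)]])
print(q.round(4).tolist(),'sides',np.linalg.norm(q-np.roll(q,-1,0),axis=1).round(4))
ctr=q.mean(0);d=(q[0]+q[1]-q[2]-q[3]);yb=np.arctan2(d[1],d[0]);h=np.array([np.cos(yb),np.sin(yb)])
print('block',ctr,yb,'far hole',ctr+.055*h); print('stylus top',onz(c,A(230,95),.168))
M=np.array([(.075,.052),(.075,.004),(.075,-.045),(-.035,0)])
y=np.mean([onz(c,blobs(c['color'],(20,120,100),(35,255,255),(215,200,315,340))[i][1],.104) for i in(0,1)],0)
W=np.array([onz(c,B(445,165),.11),onz(c,B(582,178),.11),onz(c,B(724,190),.105)])[:,:2]
d=W[0]-W[2];yaw=np.arctan2(d[1],d[0])-np.pi/2
print(W,'len',np.linalg.norm(d),'yaw',yaw)
Rm=np.array([[np.cos(yaw),-np.sin(yaw)],[np.sin(yaw),np.cos(yaw)]])
o=(W-M[:3]@Rm.T);print('origins',o);o=o.mean(0);print('iso',o+Rm@M[3],'reset',o+Rm@M[2],'yellow~',y)
s=pickle.load(open("cap0.pkl","rb"))["scene"]
print('scene proj iso',proj(s,[*(o+Rm@M[3]),.15]),'reset',proj(s,[*(o+Rm@M[2]),.1]),'stylus top',proj(s,[*(ctr+.055*h),.168]))
w=onz(c,(410,185),.02);print('spray',w)
from bench import robot
st=robot.read_state();print(R.from_rotvec(st['tcp_rot']).as_matrix().round(3))
```

```text
[[0.5735, -0.2759], [0.5684, -0.3368], [0.4001, -0.323], [0.405, -0.2627]] sides [0.0611 0.1689 0.0606 0.169 ]
block [ 0.48677671 -0.29960496] -0.08017523637698519 far hole [ 0.54160004 -0.30400987]
stylus top [ 0.54034139 -0.30132734  0.168     ]
[[ 0.5805234   0.07342373]
 [ 0.57480312  0.02613036]
 [ 0.57008485 -0.02256037]] len 0.09655004432573605 yaw -0.10832719287469827
origins [[0.50034102 0.0298372 ]
 [0.49981028 0.03026246]
 [0.50038967 0.03028451]]
iso [0.46538548 0.0339121 ] reset [ 0.5698755  -0.02271683] yellow~ [0.46517179 0.03582423 0.104     ]
scene proj iso [333.18358263 177.02865492] reset [353.46290798 222.8148436 ] stylus top [254.36576202 264.32553662]
spray [ 0.6923822  -0.29373781  0.02      ]
[[ 0.264 -0.001 -0.965]
 [ 0.965 -0.002  0.264]
 [-0.002 -1.     0.   ]]
```

Call:
carry_out:
  increments:
    - {"slide": [20,-38,0],"roll": 0.02}
    - {"slide": [40,-75,0],"roll": 0.04}
    - {"slide": [60,-112,0],"roll": 0.06}
    - {"slide": [79,-149,0],"roll": 0.08}
    - {"slide": [98,-186,0],"roll": 0.1}
    - {"slide": [118,-223,0],"roll": 0.12}
    - {"slide": [137,-260,0],"roll": 0.14}
    - {"slide": [157,-297,0],"roll": 0.16}
    - {"slide": [176,-334,0],"roll": 0.165}
    - {"slide": [196,-371,0],"roll": 0.165}

```text
validation failed for argument at $.in...
```

Call:
carry_out:
  increments:
    - {"slide": [20,-37,0]}
    - {"slide": [39,-74,0]}
    - {"slide": [59,-111,0]}
    - {"slide": [78,-148,0]}
    - {"slide": [98,-180,0]}
    - {"slide": [105,-197,0]}
    - {"slide": [105,-197,0],"gripper": 50}
    - {"slide": [105,-197,0],"gripper": 50}
    - {"slide": [105,-197,0],"gripper": 50}
    - {"slide": [105,-197,0],"gripper": 50}

```text
validation failed for argument at $.in...
```

Run:
```python
from bench import robot
from h import *
import pickle
d=robot.capture("wrist");pickle.dump(d,open("w1.pkl","wb"))
st=robot.read_state();print(st['eef_pos'],R.from_rotvec(st['tcp_rot']).as_matrix().round(3)[:,0],st['wrist_force'],st['opening'],st['clock'])
im=d["color"].copy()
for P in([.4655,.034,.15],[.57,-.0227,.1]):
    p=proj(d,P,True);print(p);cv2.circle(im,tuple(int(v) for v in p),3,(255,0,255),1)
cv2.imwrite("pics/w1.png",im)
```

```text
[0.1645996  0.60241057 0.20550102] [ 0.264  0.965 -0.001] [-0.03330113 -0.80364979 -0.00116339] 0.08583537593744572 0.2
[ 22.63369579 512.0769864 ]
[ 51.67670422 524.93347082]
```

View pics/w1.png

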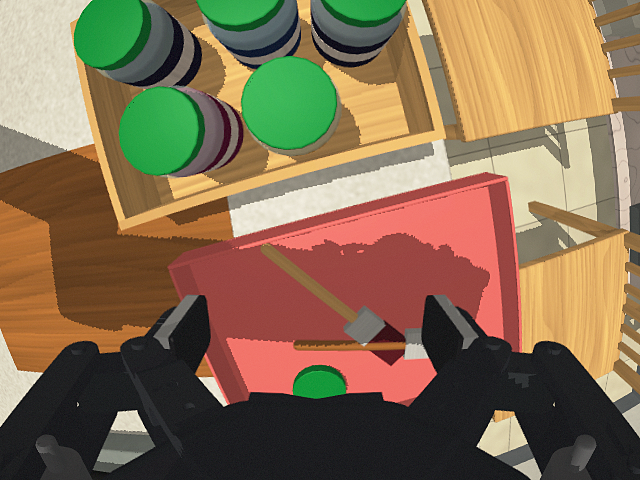

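The moves were refused, probably because rows need all three fields, so this picture only shows the start: fingers over the pink tray. Retrying with full rows.

Call:
carry_out:
  increments:
    - {"slide": [20,-38,0],"roll": 0.02,"gripper": 85}
    - {"slide": [40,-75,0],"roll": 0.04,"gripper": 85}
    - {"slide": [60,-112,0],"roll": 0.06,"gripper": 85}
    - {"slide": [79,-149,0],"roll": 0.08,"gripper": 85}
    - {"slide": [98,-186,0],"roll": 0.1,"gripper": 85}
    - {"slide": [118,-223,0],"roll": 0.12,"gripper": 85}
    - {"slide": [137,-260,0],"roll": 0.14,"gripper": 85}
    - {"slide": [157,-297,0],"roll": 0.16,"gripper": 85}
    - {"slide": [176,-334,0],"roll": 0.165,"gripper": 85}
    - {"slide": [196,-371,0],"roll": 0.165,"gripper": 85}

```text
clock: 1.03
eef_pos: [0.3596, 0.2326, 0.2063]
tcp_rot: [-1.255, -1.135, 1.134]
wrist_force: [0.7, 0.9, -0.4]
opening: 0.0852
```

Call:
carry_out:
  increments:
    - {"slide": [20,-37,0],"roll": 0,"gripper": 50}
    - {"slide": [39,-74,0],"roll": 0,"gripper": 50}
    - {"slide": [59,-111,0],"roll": 0,"gripper": 50}
    - {"slide": [78,-148,0],"roll": 0,"gripper": 50}
    - {"slide": [98,-180,0],"roll": 0,"gripper": 50}
    - {"slide": [105,-197,0],"roll": 0,"gripper": 50}
    - {"slide": [105,-197,0],"roll": 0,"gripper": 50}
    - {"slide": [105,-197,0],"roll": 0,"gripper": 50}

```text
clock: 1.7
eef_pos: [0.4643, 0.0368, 0.2059]
tcp_rot: [-1.256, -1.132, 1.132]
wrist_force: [0.5, -0.3, -0.4]
opening: 0.0502
```

Run:
```python
from bench import robot
from h import *
import pickle
d=robot.capture("wrist");pickle.dump(d,open("w1.pkl","wb"))
st=robot.read_state();print(st['eef_pos'],R.from_rotvec(st['tcp_rot']).as_matrix().round(3)[:,0],st['wrist_force'],st['opening'],st['clock'])
im=d["color"].copy()
for P in([.4655,.034,.15],[.57,-.0227,.1]):
    p=proj(d,P,True);print(p);cv2.circle(im,tuple(int(v) for v in p),3,(255,0,255),1)
cv2.imwrite("pics/w2.png",im)
```

```text
[0.46380924 0.03763651 0.20590447] [0.102 0.995 0.001] [0.10561678 0.19140962 0.9771618 ] 0.04968636946594946 1.75
[311.41572761 252.60335996]
[260.3592943  357.28004223]
```

View pics/w2.png

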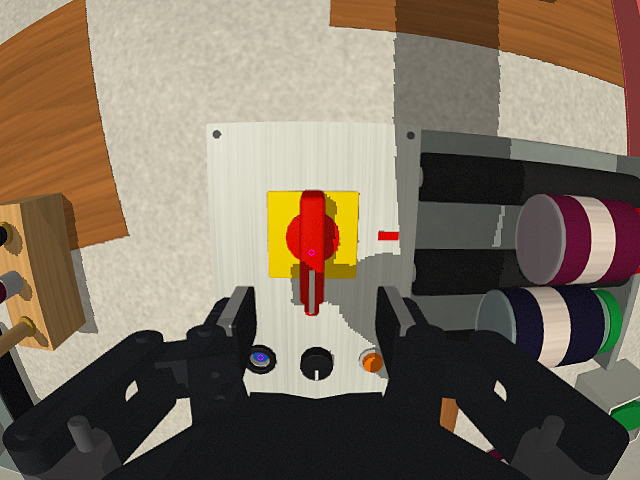

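The wrist view shows the reset at (260,357), exactly where it was predicted. The bar's centre line is at u≈313, with the yellow plate centred on about (313,234). Quick check of the axis, then descend.

Run:
```python
import pickle;from h import *
c=pickle.load(open("w1.pkl","rb"))
for p in[(268,191),(358,191),(357,278),(267,277),(313,234)]: print(p,onz(c,p,.104,True).round(4))
for p in[(313,192),(313,300)]: print('bar',onz(c,p,.15,True).round(4))
print('resetrim',onz(c,(261.5,358.5),.106,True).round(4),'dial',onz(c,(316.5,363),.112,True).round(4),'stripe bottom',onz(c,(313,272),.15,True).round(4))
for P in([.5416,-.304,.168],[.5416,-.304,.08]): print('sty',proj(c,P,True))
```

```text
(268, 191) [0.4289 0.0055 0.104 ]
(358, 191) [0.4359 0.0711 0.104 ]
(357, 278) [0.5032 0.065  0.104 ]
(267, 277) [ 0.495  -0.0045  0.104 ]
(313, 234) [0.4647 0.0348 0.104 ]
bar [0.4276 0.0391 0.15  ]
bar [0.4979 0.0315 0.15  ]
resetrim [ 0.5676 -0.0205  0.106 ] dial [0.5724 0.026  0.112 ] stripe bottom [0.4785 0.0336 0.15  ]
sty [-21.17880408 363.30103485]
sty [ 27.43780255 326.12068857]
```

Call:
carry_out:
  increments:
    - {"slide": [1,-3,-30],"roll": 0,"gripper": 50}
    - {"slide": [1,-3,-60],"roll": 0,"gripper": 50}
    - {"slide": [1,-3,-85],"roll": 0,"gripper": 50}
    - {"slide": [1,-3,-85],"roll": 0,"gripper": 50}
    - {"slide": [1,-3,-85],"roll": 0,"gripper": 50}

```text
clock: 2.17
eef_pos: [0.4631, 0.0358, 0.1202]
tcp_rot: [-1.251, -1.133, 1.137]
wrist_force: [0.4, 0.5, -0.2]
opening: 0.0501
```

Call:
carry_out:
  increments:
    - {"slide": [2,-1,0],"roll": 0,"gripper": 50}
    - {"slide": [2,-1,0],"roll": 0,"gripper": 10}
    - {"slide": [2,-1,0],"roll": 0,"gripper": 10}
    - {"slide": [2,-1,0],"roll": 0,"gripper": 10}
    - {"slide": [2,-1,0],"roll": 0,"gripper": 10}
    - {"slide": [2,-1,0],"roll": 0,"gripper": 10}
  force: 50

```text
clock: 2.67
eef_pos: [0.4689, 0.0339, 0.123]
tcp_rot: [-1.257, -1.137, 1.131]
wrist_force: [-0.0, 2.1, 5.9]
opening: 0.0129
```

Call:
carry_out:
  increments:
    - {"slide": [0,0,0],"roll": 0,"gripper": 10}
    - {"slide": [0,0,0],"roll": 0,"gripper": 10}

```text
clock: 2.83
eef_pos: [0.4689, 0.0339, 0.123]
tcp_rot: [-1.257, -1.137, 1.131]
wrist_force: [-1.0, 2.4, 6.3]
opening: 0.0127
```

Run:
```python
from bench import robot
from h import *
import pickle
for n in("wrist","top","scene"):
    d=robot.capture(n);st=robot.read_state();print(st['eef_pos'].round(4),st['wrist_force'].round(1),st['opening'])
    if n=="wrist": cv2.imwrite("pics/w3.png",d["color"])
```

```text
[0.4689 0.0339 0.123 ] [-0.9  1.5  5.9] 0.013321304829717228
[0.4689 0.0339 0.123 ] [0.5 1.7 5.7] 0.013245390652614415
[0.4689 0.0339 0.123 ] [-1.1  1.6  6.2] 0.012987913480137734
```

View pics/w3.png

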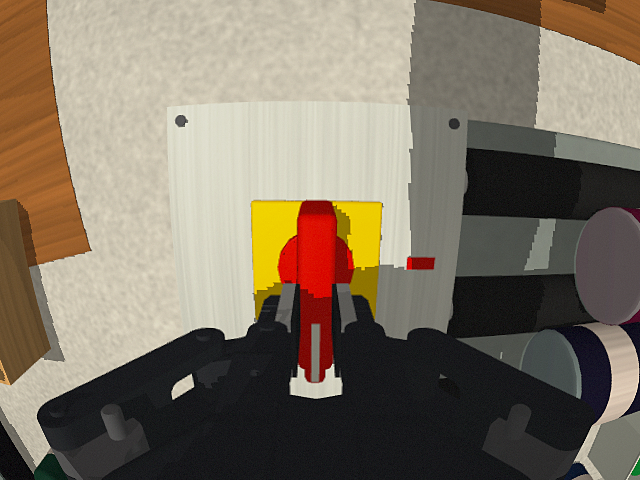

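The picture shows the bar held squarely between the pads; the opening reads 13 mm because of grip compliance. Turning counterclockwise to off while drawing back 3 mm in x to the axis.

Call:
carry_out:
  increments:
    - {"slide": [-1,0,0],"roll": 0.08,"gripper": 10}
    - {"slide": [-2,0,0],"roll": 0.18,"gripper": 10}
    - {"slide": [-3,0,0],"roll": 0.28,"gripper": 10}
    - {"slide": [-3,0,0],"roll": 0.38,"gripper": 10}
    - {"slide": [-3,0,0],"roll": 0.48,"gripper": 10}
    - {"slide": [-3,0,0],"roll": 0.58,"gripper": 10}
    - {"slide": [-3,0,0],"roll": 0.68,"gripper": 10}
    - {"slide": [-3,0,0],"roll": 0.78,"gripper": 10}

```text
clock: 3.65
eef_pos: [0.4683, 0.0357, 0.1231]
tcp_rot: [-0.809, -1.702, 1.685]
wrist_force: [4.3, 7.6, 1.9]
opening: 0.0128
```

Call:
carry_out:
  increments:
    - {"slide": [0,-1,0],"roll": 0.1,"gripper": 10}
    - {"slide": [0,-1,0],"roll": 0.2,"gripper": 10}
    - {"slide": [0,-1,0],"roll": 0.3,"gripper": 10}
    - {"slide": [0,-1,0],"roll": 0.4,"gripper": 10}
    - {"slide": [0,-1,0],"roll": 0.5,"gripper": 10}
    - {"slide": [0,-1,0],"roll": 0.6,"gripper": 10}
    - {"slide": [0,-1,0],"roll": 0.7,"gripper": 10}
    - {"slide": [0,-1,0],"roll": 0.77,"gripper": 10}
    - {"slide": [0,-1,0],"roll": 0.77,"gripper": 10}

```text
clock: 4.4
eef_pos: [0.4665, 0.0366, 0.1231]
tcp_rot: [-0.132, -2.174, 2.151]
wrist_force: [0.9, 12.1, 5.1]
opening: 0.0129
```

Call:
carry_out:
  increments:
    - {"slide": [0,0,0],"roll": 0,"gripper": 50}
    - {"slide": [0,0,0],"roll": 0,"gripper": 50}
    - {"slide": [0,0,0],"roll": 0,"gripper": 50}
    - {"slide": [0,0,0],"roll": 0,"gripper": 50}
    - {"slide": [0,0,30],"roll": 0,"gripper": 50}
    - {"slide": [0,0,65],"roll": 0,"gripper": 50}
    - {"slide": [0,0,100],"roll": 0,"gripper": 50}
    - {"slide": [0,0,100],"roll": 0,"gripper": 50}
    - {"slide": [0,0,100],"roll": 0,"gripper": 50}

```text
clock: 5.15
eef_pos: [0.4665, 0.032, 0.2238]
tcp_rot: [-0.139, -2.16, 2.161]
wrist_force: [0.4, 0.8, -1.4]
opening: 0.0499
```

Run:
```python
from bench import robot
from h import *
st=robot.read_state();j=R.from_rotvec(st['tcp_rot']).as_matrix()[:,0];print(st['eef_pos'],'jaw',np.arctan2(j[1],j[0]),st['wrist_force'],st['opening'],st['clock'])
d=robot.capture("wrist");im=d["color"]
for n,lo,hi in(('red',(0,150,60),(6,255,255)),('white',(0,0,130),(180,60,255)),('yel',(20,120,80),(35,255,255)),('green',(45,100,50),(80,255,255))):
    for a,ce,r in blobs(im,lo,hi,(200,150,440,400),15)[:4]: print(n,a,ce.round(0),onz(d,ce,.15,True).round(3),np.round(r[1],0),round(r[2]))
cv2.imwrite("pics/w4.png",im)
```

```text
[0.46648069 0.03200016 0.2237653 ] jaw 3.018539238171555 [ 0.37477517  0.81850884 -1.42938058] 0.049878398693634286 5.15
red 2956 [317. 237.] [0.465 0.028 0.15 ] [116.  48.] 90
white 22941 [329. 209.] [0.455 0.01  0.15 ] [153. 239.] 90
white 138 [305. 303.] [0.48  0.075 0.15 ] [12. 20.] 84
white 72 [318. 378.] [0.479 0.141 0.15 ] [31.  5.] 0
white 34 [384. 385.] [0.427 0.157 0.15 ] [ 4. 14.] 14
yel 2094 [346. 227.] [0.446 0.024 0.15 ] [82. 33.] 89
yel 2074 [288. 228.] [0.484 0.02  0.15 ] [82. 32.] 90
green 168 [254. 230.] [0.507 0.018 0.15 ] [ 8. 19.] 90
```

Call:
carry_out:
  increments:
    - {"slide": [7,-32,0],"roll": -0.12,"gripper": 60}
    - {"slide": [14,-64,0],"roll": -0.24,"gripper": 60}
    - {"slide": [21,-96,0],"roll": -0.36,"gripper": 60}
    - {"slide": [28,-128,0],"roll": -0.48,"gripper": 60}
    - {"slide": [36,-160,0],"roll": -0.6,"gripper": 60}
    - {"slide": [43,-192,0],"roll": -0.72,"gripper": 60}
    - {"slide": [50,-224,0],"roll": -0.84,"gripper": 60}
    - {"slide": [57,-256,0],"roll": -0.96,"gripper": 60}
    - {"slide": [65,-288,0],"roll": -1.08,"gripper": 60}
    - {"slide": [70,-315,0],"roll": -1.2,"gripper": 60}

```text
clock: 6.03
eef_pos: [0.5334, -0.2842, 0.2185]
tcp_rot: [-1.081, -1.383, 1.384]
wrist_force: [1.5, 0.2, -0.2]
opening: 0.0604
```

Call:
carry_out:
  increments:
    - {"slide": [5,-21,0],"roll": -0.12,"gripper": 60}
    - {"slide": [5,-21,0],"roll": -0.24,"gripper": 60}
    - {"slide": [5,-21,0],"roll": -0.33,"gripper": 60}
    - {"slide": [5,-21,0],"roll": -0.33,"gripper": 60}
    - {"slide": [5,-21,0],"roll": -0.33,"gripper": 60}
    - {"slide": [5,-21,0],"roll": -0.33,"gripper": 60}

```text
clock: 6.53
eef_pos: [0.5386, -0.3029, 0.2199]
tcp_rot: [-1.243, -1.149, 1.15]
wrist_force: [0.1, 1.2, -0.1]
opening: 0.0598
```

Run:
```python
from bench import robot
from h import *
import pickle
d=robot.capture("wrist");pickle.dump(d,open("w5.pkl","wb"))
st=robot.read_state();j=R.from_rotvec(st['tcp_rot']).as_matrix()[:,0];print(st['eef_pos'],'jaw',np.arctan2(j[1],j[0]),st['wrist_force'],st['opening'],st['clock'])
im=d["color"].copy()
for P in([.5416,-.304,.168],[.5416,-.304,.083]):
    p=proj(d,P,True);print(p);cv2.circle(im,tuple(int(v) for v in p),3,(255,0,255),1)
cv2.imwrite("pics/w5.png",im)
cv2.imwrite("pics/t5.png",cv2.resize(robot.capture("top")["color"][200:345,210:450],None,fx=3,fy=3))
```

```text
[ 0.53885949 -0.30295382  0.22029392] jaw 1.4908671528786464 [ 0.27013497 -0.61070092 -0.01622488] 0.0596946386025989 6.5833
[314.19858671 256.98035854]
[314.43563923 227.20920103]
```

View pics/w5.png

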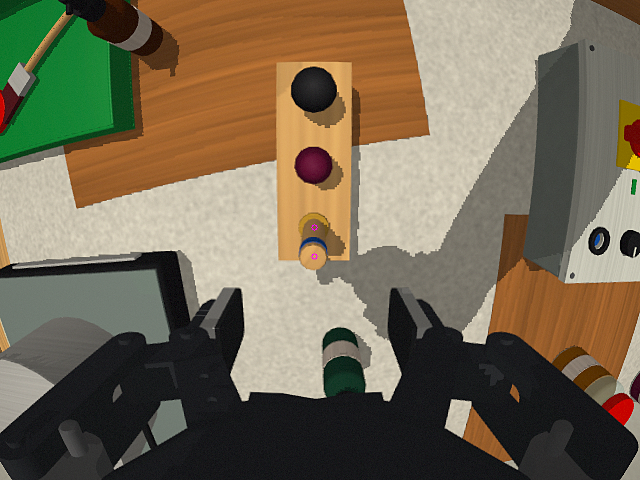

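View pics/t5.png

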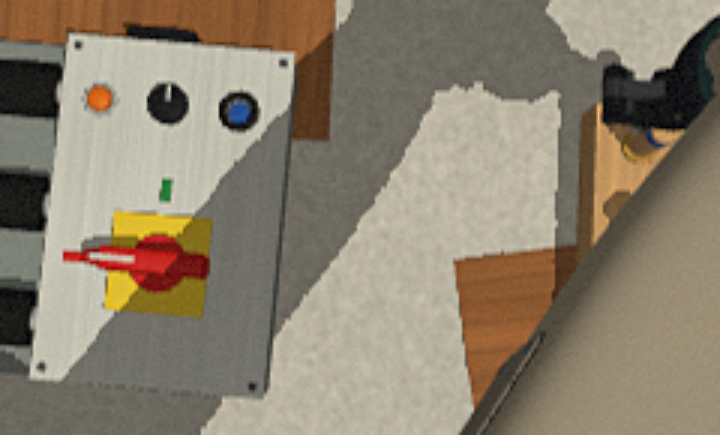

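The wrist view puts the stylus top at (313,256), on my predicted marker; the top view confirms the pointer is at the red mark (off). Now descending to grip the handle.

Call:
carry_out:
  increments:
    - {"slide": [2.5,-1,-20],"roll": 0,"gripper": 60}
    - {"slide": [2.5,-1,-50],"roll": 0,"gripper": 60}
    - {"slide": [2.5,-1,-80],"roll": 0,"gripper": 60}
    - {"slide": [2.5,-1,-105],"roll": 0,"gripper": 60}
    - {"slide": [2.5,-1,-116],"roll": 0,"gripper": 60}
    - {"slide": [2.5,-1,-116],"roll": 0,"gripper": 60}
    - {"slide": [2.5,-1,-116],"roll": 0,"gripper": 60}

```text
clock: 7.22
eef_pos: [0.5419, -0.3043, 0.1054]
tcp_rot: [-1.246, -1.149, 1.149]
wrist_force: [0.7, 0.1, 1.3]
opening: 0.06
```

Call:
carry_out:
  increments:
    - {"slide": [0,0,0],"roll": 0,"gripper": 10}
    - {"slide": [0,0,0],"roll": 0,"gripper": 10}
    - {"slide": [0,0,0],"roll": 0,"gripper": 10}
    - {"slide": [0,0,0],"roll": 0,"gripper": 10}
    - {"slide": [0,0,0],"roll": 0,"gripper": 10}
    - {"slide": [0,0,0],"roll": 0,"gripper": 10}
    - {"slide": [0,0,0],"roll": 0,"gripper": 10}

```text
clock: 7.8
eef_pos: [0.5431, -0.3052, 0.1071]
tcp_rot: [-1.25, -1.15, 1.149]
wrist_force: [-0.2, -0.1, 6.5]
opening: 0.0169
```

Call:
carry_out:
  increments:
    - {"slide": [0,0,10],"roll": 0,"gripper": 10}
    - {"slide": [0,0,25],"roll": 0,"gripper": 10}
    - {"slide": [0,0,45],"roll": 0,"gripper": 10}
    - {"slide": [0,0,70],"roll": 0,"gripper": 10}
    - {"slide": [0,0,95],"roll": 0,"gripper": 10}
    - {"slide": [0,0,120],"roll": 0,"gripper": 10}
    - {"slide": [0,0,130],"roll": 0,"gripper": 10}
    - {"slide": [0,0,130],"roll": 0,"gripper": 10}

```text
clock: 8.47
eef_pos: [0.5436, -0.3058, 0.2389]
tcp_rot: [-1.253, -1.151, 1.149]
wrist_force: [0.6, -0.6, -1.2]
opening: 0.0163
```

Call:
carry_out:
  increments:
    - {"slide": [1,15,0],"roll": 0,"gripper": 10}
    - {"slide": [3,45,0],"roll": 0,"gripper": 10}
    - {"slide": [7,80,0],"roll": 0,"gripper": 10}
    - {"slide": [10,115,0],"roll": 0,"gripper": 10}
    - {"slide": [14,150,0],"roll": 0,"gripper": 10}
    - {"slide": [18,185,0],"roll": 0,"gripper": 10}
    - {"slide": [21,220,0],"roll": 0,"gripper": 10}
    - {"slide": [25,250,0],"roll": 0,"gripper": 10}
    - {"slide": [27,273,0],"roll": 0,"gripper": 10}
    - {"slide": [27,282,0],"roll": 0,"gripper": 10}

```text
clock: 9.3
eef_pos: [0.5669, -0.0186, 0.2326]
tcp_rot: [-1.24, -1.149, 1.152]
wrist_force: [0.1, 0.6, -1.1]
opening: 0.0165
```

Call:
carry_out:
  increments:
    - {"slide": [0,0,-12],"roll": 0,"gripper": 10}
    - {"slide": [0,0,-12],"roll": 0,"gripper": 10}
    - {"slide": [0,0,-12],"roll": 0,"gripper": 10}
    - {"slide": [0,0,-12],"roll": 0,"gripper": 10}

```text
clock: 9.63
eef_pos: [0.5682, -0.0237, 0.2222]
tcp_rot: [-1.246, -1.146, 1.148]
wrist_force: [-0.6, 0.3, -1.4]
opening: 0.0167
```

Run:
```python
from bench import robot
from h import *
import pickle
D={n:robot.capture(n) for n in("wrist","scene","top")};pickle.dump(D,open("w6.pkl","wb"))
d=D["wrist"];st=robot.read_state();e=st['eef_pos'];print(e,st['wrist_force'],st['opening'],st['clock'])
print('tip proj',proj(d,e-[0,0,.099],True),'rim',proj(d,[.57,-.0227,.106],True))
x=cv2.resize(d["color"][200:400,200:440],None,fx=2.5,fy=2.5)
p=proj(D["scene"],[.57,-.0227,.106]).astype(int);s=D["scene"]["color"][p[1]-60:p[1]+40,p[0]-25:p[0]+15]
print(p);cv2.imwrite("pics/w6.png",np.hstack([x,cv2.resize(s,None,fx=5,fy=5)]))
```

```text
[ 0.56905306 -0.02364494  0.22335025] [ 0.64792925  0.03537308 -1.04835503] 0.016742155457564464 9.7833
tip proj [315.82226712 235.73534147] rim [317.11351231 231.21322157]
[353 220]
```

View pics/w6.png

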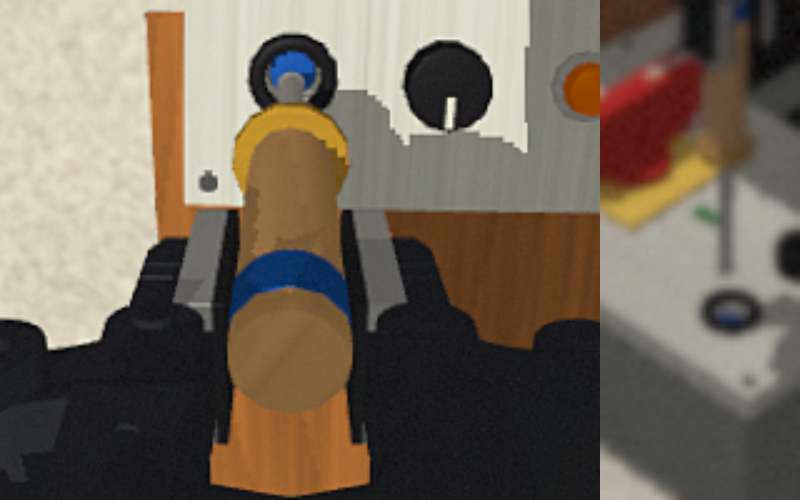

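The wrist crop shows the tip at (292,88) and the shroud centre at (293,75). In the scene crop the tip is at (727,272), above the shroud at (733,312).

Run:
```python
import pickle;from h import *
D=pickle.load(open("w6.pkl","rb"));w=D["wrist"];s=D["scene"]
W=lambda u,v:(200+u/2.5-.3,200+v/2.5-.3);S=lambda u,v:(328+(u-600)/5-.4,160+v/5-.4)
for z in(.124,.127): print('tip w',onz(w,W(292,88),z,True),'s',onz(s,S(727,272),z))
print('rim w',onz(w,W(293,75),.106,True),'s',onz(s,S(733,312),.106))
```

```text
tip w [ 0.56854973 -0.02310036  0.124     ] s [ 0.56739098 -0.02139185  0.124     ]
tip w [ 0.56782005 -0.02304503  0.127     ] s [ 0.56959925 -0.02428145  0.127     ]
rim w [ 0.56877116 -0.02276403  0.106     ] s [ 0.5737321  -0.02502977  0.106     ]
```

Call:
carry_out:
  increments:
    - {"slide": [1,0,-5],"roll": 0,"gripper": 10}
    - {"slide": [1,0,-10],"roll": 0,"gripper": 10}
    - {"slide": [1,0,-15],"roll": 0,"gripper": 10}
    - {"slide": [1,0,-20],"roll": 0,"gripper": 10}
    - {"slide": [1,0,-25],"roll": 0,"gripper": 10}
    - {"slide": [1,0,-25],"roll": 0,"gripper": 10}

```text
clock: 10.28
eef_pos: [0.5688, -0.0223, 0.1965]
tcp_rot: [-1.244, -1.147, 1.15]
wrist_force: [-0.1, -0.3, -0.9]
opening: 0.0169
```

Call:
carry_out:
  increments:
    - {"slide": [0,0,-2],"roll": 0,"gripper": 10}
    - {"slide": [0,0,-4],"roll": 0,"gripper": 10}
    - {"slide": [0,0,-5],"roll": 0,"gripper": 10}
    - {"slide": [0,0,-6],"roll": 0,"gripper": 10}
    - {"slide": [0,0,-6],"roll": 0,"gripper": 10}

```text
clock: 10.7
eef_pos: [0.5702, -0.0225, 0.1927]
tcp_rot: [-1.247, -1.149, 1.148]
wrist_force: [-1.3, 0.6, 1.8]
opening: 0.0166
```

Call:
carry_out:
  increments:
    - {"slide": [0,0,-1],"roll": 0,"gripper": 10}
    - {"slide": [0,0,-2],"roll": 0,"gripper": 10}
    - {"slide": [0,0,-3],"roll": 0,"gripper": 10}
    - {"slide": [0,0,-4],"roll": 0,"gripper": 10}
    - {"slide": [0,0,-4],"roll": 0,"gripper": 10}
    - {"slide": [0,0,-4],"roll": 0,"gripper": 10}

```text
clock: 11.2
eef_pos: [0.5709, -0.0226, 0.1903]
tcp_rot: [-1.249, -1.151, 1.148]
wrist_force: [-2.0, -0.3, 9.9]
opening: 0.0167
```

Call:
carry_out:
  increments:
    - {"slide": [0,0,-1],"roll": 0,"gripper": 10}
    - {"slide": [0,0,-2],"roll": 0,"gripper": 10}
    - {"slide": [0,0,-2],"roll": 0,"gripper": 10}
    - {"slide": [0,0,-2],"roll": 0,"gripper": 10}

```text
clock: 11.53
eef_pos: [0.5716, -0.0227, 0.19]
tcp_rot: [-1.251, -1.152, 1.147]
wrist_force: [-2.9, 0.5, 15.5]
opening: 0.017
```

Call:
carry_out:
  increments:
    - {"slide": [0,0,5],"roll": 0,"gripper": 10}
    - {"slide": [0,0,15],"roll": 0,"gripper": 10}
    - {"slide": [0,0,30],"roll": 0,"gripper": 10}
    - {"slide": [0,0,45],"roll": 0,"gripper": 10}
    - {"slide": [0,0,50],"roll": 0,"gripper": 10}
    - {"slide": [0,0,50],"roll": 0,"gripper": 10}

```text
clock: 12.03
eef_pos: [0.571, -0.0227, 0.2376]
tcp_rot: [-1.249, -1.151, 1.148]
wrist_force: [0.6, -0.3, -0.4]
opening: 0.0166
```

Call:
carry_out:
  increments:
    - {"slide": [-1,-15,0],"roll": 0,"gripper": 10}
    - {"slide": [-4,-45,0],"roll": 0,"gripper": 10}
    - {"slide": [-8,-80,0],"roll": 0,"gripper": 10}
    - {"slide": [-11,-115,0],"roll": 0,"gripper": 10}
    - {"slide": [-15,-150,0],"roll": 0,"gripper": 10}
    - {"slide": [-19,-185,0],"roll": 0,"gripper": 10}
    - {"slide": [-22,-220,0],"roll": 0,"gripper": 10}
    - {"slide": [-26,-250,0],"roll": 0,"gripper": 10}
    - {"slide": [-28,-273,0],"roll": 0,"gripper": 10}
    - {"slide": [-28,-282,0],"roll": 0,"gripper": 10}

```text
clock: 12.87
eef_pos: [0.5407, -0.3076, 0.2344]
tcp_rot: [-1.247, -1.145, 1.147]
wrist_force: [-0.4, -0.3, -0.2]
opening: 0.0168
```

Call:
carry_out:
  increments:
    - {"slide": [0,0,-40],"roll": 0,"gripper": 10}
    - {"slide": [0,0,-40],"roll": 0,"gripper": 10}
    - {"slide": [0,0,-40],"roll": 0,"gripper": 10}
    - {"slide": [0,0,-40],"roll": 0,"gripper": 10}
    - {"slide": [0,0,-40],"roll": 0,"gripper": 10}

```text
clock: 13.28
eef_pos: [0.5432, -0.3045, 0.198]
tcp_rot: [-1.249, -1.151, 1.149]
wrist_force: [-0.3, -0.4, -0.1]
opening: 0.0164
```

Run:
```python
from bench import robot
from h import *
import pickle
D={n:robot.capture(n) for n in("wrist","scene","top")};pickle.dump(D,open("w7.pkl","wb"))
d=D["wrist"];st=robot.read_state();e=st['eef_pos'];print(e,st['wrist_force'],st['opening'],st['clock'])
print('tip proj',proj(d,e-[0,0,.099],True),'hole',proj(d,[.5416,-.304,.078],True))
x=cv2.resize(d["color"][200:400,200:440],None,fx=2.5,fy=2.5)
p=proj(D["scene"],[.5416,-.304,.09]).astype(int);s=D["scene"]["color"][p[1]-60:p[1]+40,p[0]-25:p[0]+15]
print(p);cv2.imwrite("pics/w7.png",np.hstack([x,cv2.resize(s,None,fx=5,fy=5)]))
```

```text
[ 0.54319873 -0.30479535  0.19825661] [ 0.43821884  0.23964374 -0.46876809] 0.016257290243588525 13.4333
tip proj [315.45226223 233.79881359] hole [316.32790991 225.37846688]
[258 291]
```

View pics/w7.png

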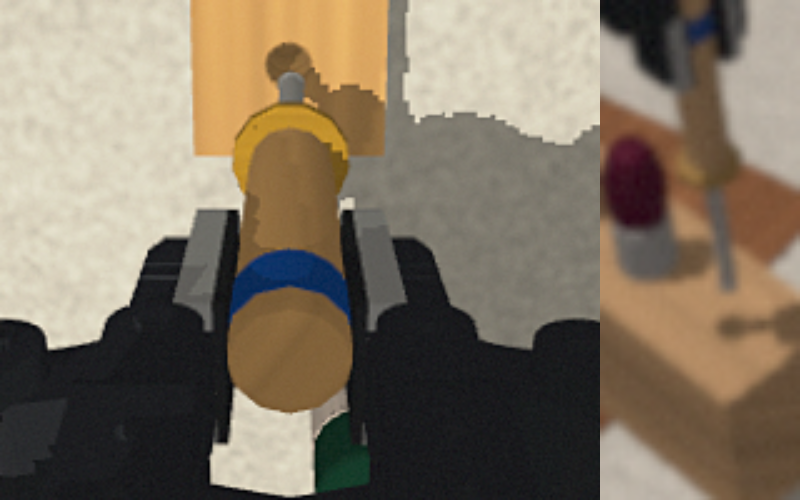

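The wrist crop shows the hole at (289,63) and the ball tip at about (291,84); the scene crop agrees that the tip hangs just above the hole.

Run:
```python
import pickle;from h import *
w=pickle.load(open("w7.pkl","rb"))["wrist"];W=lambda u,v:(200+u/2.5-.3,200+v/2.5-.3)
print('hole',onz(w,W(289,63),.078,True));
for v in(80,84,88): print('tip',onz(w,W(291,v),.1,True))
```

```text
hole [ 0.54114576 -0.30478     0.078     ]
tip [ 0.54147259 -0.30417318  0.1       ]
tip [ 0.54267946 -0.30427274  0.1       ]
tip [ 0.54388888 -0.30437251  0.1       ]
```

Call:
carry_out:
  increments:
    - {"slide": [-1,0,0],"roll": 0,"gripper": 10}
    - {"slide": [-1,0,-10],"roll": 0,"gripper": 10}
    - {"slide": [-1,0,-20],"roll": 0,"gripper": 10}
    - {"slide": [-1,0,-30],"roll": 0,"gripper": 10}
    - {"slide": [-1,0,-35],"roll": 0,"gripper": 10}
    - {"slide": [-1,0,-35],"roll": 0,"gripper": 10}

```text
clock: 13.93
eef_pos: [0.54, -0.3039, 0.1586]
tcp_rot: [-1.244, -1.148, 1.149]
wrist_force: [0.4, -0.1, -0.9]
opening: 0.0166
```

Call:
carry_out:
  increments:
    - {"slide": [0,0,-10],"roll": 0,"gripper": 10}
    - {"slide": [0,0,-20],"roll": 0,"gripper": 10}
    - {"slide": [0,0,-30],"roll": 0,"gripper": 10}
    - {"slide": [0,0,-40],"roll": 0,"gripper": 10}
    - {"slide": [0,0,-48],"roll": 0,"gripper": 10}
    - {"slide": [0,0,-53],"roll": 0,"gripper": 10}
    - {"slide": [0,0,-53],"roll": 0,"gripper": 10}
    - {"slide": [0,0,-53],"roll": 0,"gripper": 10}

```text
clock: 14.6
eef_pos: [0.5408, -0.3045, 0.1079]
tcp_rot: [-1.247, -1.149, 1.149]
wrist_force: [-0.2, 0.0, -0.8]
opening: 0.0166
```

Call:
carry_out:
  increments:
    - {"slide": [0,0,-1],"roll": 0,"gripper": 10}
    - {"slide": [0,0,-2],"roll": 0,"gripper": 10}
    - {"slide": [0,0,-2],"roll": 0,"gripper": 10}
    - {"slide": [0,0,-2],"roll": 0,"gripper": 10}

```text
clock: 14.93
eef_pos: [0.5412, -0.3046, 0.1071]
tcp_rot: [-1.248, -1.149, 1.149]
wrist_force: [-1.8, 0.6, 4.1]
opening: 0.0169
```

Collar seated (contact force at the same height as before). Release, rise, and move back to the isolator.

Call:
carry_out:
  increments:
    - {"slide": [0,0,0],"roll": 0,"gripper": 30}
    - {"slide": [0,0,0],"roll": 0,"gripper": 50}
    - {"slide": [0,0,0],"roll": 0,"gripper": 60}
    - {"slide": [0,0,0],"roll": 0,"gripper": 60}
    - {"slide": [0,0,0],"roll": 0,"gripper": 60}
    - {"slide": [0,0,25],"roll": 0,"gripper": 60}
    - {"slide": [0,0,60],"roll": 0,"gripper": 60}
    - {"slide": [0,0,95],"roll": 0,"gripper": 60}
    - {"slide": [0,0,120],"roll": 0,"gripper": 60}
    - {"slide": [0,0,120],"roll": 0,"gripper": 60}

```text
clock: 15.77
eef_pos: [0.5443, -0.3069, 0.2335]
tcp_rot: [-1.259, -1.153, 1.149]
wrist_force: [0.5, 0.2, 1.5]
opening: 0.0601
```

Call:
carry_out:
  increments:
    - {"slide": [-7,32,0],"roll": 0.12,"gripper": 50}
    - {"slide": [-14,64,0],"roll": 0.24,"gripper": 50}
    - {"slide": [-21,96,0],"roll": 0.36,"gripper": 50}
    - {"slide": [-28,128,0],"roll": 0.48,"gripper": 50}
    - {"slide": [-36,160,0],"roll": 0.6,"gripper": 50}
    - {"slide": [-43,192,0],"roll": 0.72,"gripper": 50}
    - {"slide": [-50,224,0],"roll": 0.84,"gripper": 50}
    - {"slide": [-57,256,0],"roll": 0.96,"gripper": 50}
    - {"slide": [-65,288,0],"roll": 1.08,"gripper": 50}
    - {"slide": [-70,315,0],"roll": 1.2,"gripper": 50}

```text
clock: 16.6
eef_pos: [0.4695, 0.0124, 0.2257]
tcp_rot: [-0.447, -1.974, 1.973]
wrist_force: [0.6, -0.5, -0.6]
opening: 0.0501
```

Call:
carry_out:
  increments:
    - {"slide": [-5,22,0],"roll": 0.12,"gripper": 50}
    - {"slide": [-5,22,0],"roll": 0.24,"gripper": 50}
    - {"slide": [-5,22,0],"roll": 0.33,"gripper": 50}
    - {"slide": [-5,22,0],"roll": 0.36,"gripper": 50}
    - {"slide": [-5,22,0],"roll": 0.36,"gripper": 50}
    - {"slide": [-5,22,0],"roll": 0.36,"gripper": 50}

```text
clock: 17.1
eef_pos: [0.4657, 0.0325, 0.2258]
tcp_rot: [-0.101, -2.173, 2.173]
wrist_force: [-0.1, 0.4, -0.9]
opening: 0.0497
```

Run:
```python
from bench import robot
from h import *
d=robot.capture("top");w=robot.capture("wrist")
st=robot.read_state();j=R.from_rotvec(st['tcp_rot']).as_matrix()[:,0];print(st['eef_pos'],'jaw',np.arctan2(j[1],j[0]),st['wrist_force'],st['opening'],st['clock'])
for a,ce,r in blobs(w["color"],(0,150,60),(6,255,255),(200,150,440,400),500)[:1]: print('bar',ce.round(0),np.round(r[1]),r[2])
x=d["color"][228:322,392:448];cv2.imwrite("pics/t8.png",np.hstack([cv2.resize(x,None,fx=5,fy=5),cv2.resize(w["color"][150:400,180:440],(450,470))]))
```

```text
[0.46575912 0.03238371 0.22593756] jaw 3.0480583519753592 [-0.12759972 -0.11183586 -0.00198122] 0.05001415276727562 17.2
bar [315. 236.] [115.  49.] 76.46414184570312
```

View pics/t8.png

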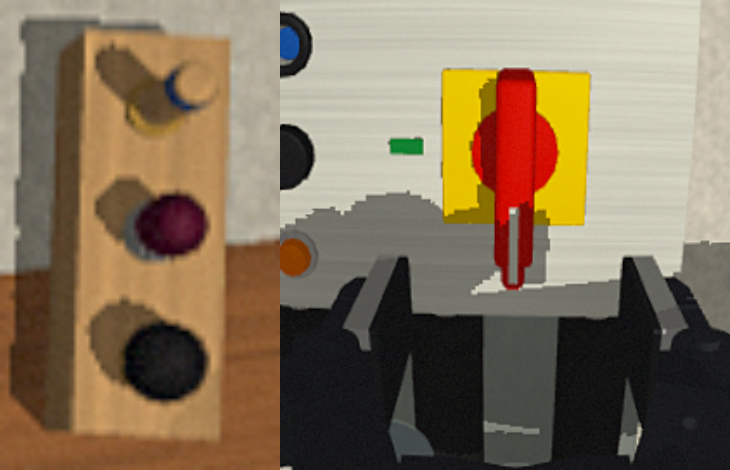

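The stylus stands in its far hole, looking just as it did at the start. The isolator is still at off, with the bar centred between the fingers. Grip and turn to on.

Call:
carry_out:
  increments:
    - {"slide": [0,2,-30],"roll": 0,"gripper": 50}
    - {"slide": [0,2,-65],"roll": 0,"gripper": 50}
    - {"slide": [0,2,-95],"roll": 0,"gripper": 50}
    - {"slide": [0,2,-104],"roll": 0,"gripper": 50}
    - {"slide": [0,2,-104],"roll": 0,"gripper": 50}
    - {"slide": [0,2,-104],"roll": 0,"gripper": 50}

```text
clock: 17.7
eef_pos: [0.4661, 0.0343, 0.1227]
tcp_rot: [-0.101, -2.174, 2.174]
wrist_force: [0.3, -0.6, -0.5]
opening: 0.0501
```

Call:
carry_out:
  increments:
    - {"slide": [0,0,0],"roll": 0,"gripper": 10}
    - {"slide": [0,0,0],"roll": 0,"gripper": 10}
    - {"slide": [0,0,0],"roll": 0,"gripper": 10}
    - {"slide": [0,0,0],"roll": 0,"gripper": 10}
    - {"slide": [0,0,0],"roll": 0,"gripper": 10}
    - {"slide": [0,0,0],"roll": 0,"gripper": 10}
  force: 50

```text
clock: 18.2
eef_pos: [0.4663, 0.0345, 0.1243]
tcp_rot: [-0.102, -2.175, 2.175]
wrist_force: [-4.2, -0.7, 6.9]
opening: 0.0115
```

Call:
carry_out:
  increments:
    - {"slide": [0,0,0],"roll": -0.1,"gripper": 10}
    - {"slide": [0,0,0],"roll": -0.2,"gripper": 10}
    - {"slide": [0,0,0],"roll": -0.3,"gripper": 10}
    - {"slide": [0,0,0],"roll": -0.4,"gripper": 10}
    - {"slide": [0,0,0],"roll": -0.5,"gripper": 10}
    - {"slide": [0,0,0],"roll": -0.6,"gripper": 10}
    - {"slide": [0,0,0],"roll": -0.7,"gripper": 10}
    - {"slide": [0,0,0],"roll": -0.8,"gripper": 10}

```text
clock: 18.87
eef_pos: [0.4665, 0.0344, 0.1243]
tcp_rot: [-0.813, -1.687, 1.686]
wrist_force: [-2.5, -0.0, 6.2]
opening: 0.0113
```

Call:
carry_out:
  increments:
    - {"slide": [0,0,0],"roll": -0.1,"gripper": 10}
    - {"slide": [0,0,0],"roll": -0.2,"gripper": 10}
    - {"slide": [0,0,0],"roll": -0.3,"gripper": 10}
    - {"slide": [0,0,0],"roll": -0.4,"gripper": 10}
    - {"slide": [0,0,0],"roll": -0.5,"gripper": 10}
    - {"slide": [0,0,0],"roll": -0.6,"gripper": 10}
    - {"slide": [0,0,0],"roll": -0.7,"gripper": 10}
    - {"slide": [0,0,0],"roll": -0.75,"gripper": 10}
    - {"slide": [0,0,0],"roll": -0.75,"gripper": 10}

```text
clock: 19.62
eef_pos: [0.4667, 0.0342, 0.1243]
tcp_rot: [-1.245, -1.156, 1.154]
wrist_force: [-3.0, -0.3, 6.8]
opening: 0.0113
```

Call:
carry_out:
  increments:
    - {"slide": [0,0,0],"roll": 0,"gripper": 50}
    - {"slide": [0,0,0],"roll": 0,"gripper": 50}
    - {"slide": [0,0,0],"roll": 0,"gripper": 50}
    - {"slide": [0,0,0],"roll": 0,"gripper": 50}
    - {"slide": [0,0,30],"roll": 0,"gripper": 50}
    - {"slide": [0,0,65],"roll": 0,"gripper": 50}
    - {"slide": [0,0,100],"roll": 0,"gripper": 50}
    - {"slide": [0,0,110],"roll": 0,"gripper": 50}
    - {"slide": [0,0,110],"roll": 0,"gripper": 50}

```text
clock: 20.37
eef_pos: [0.4689, 0.0343, 0.236]
tcp_rot: [-1.248, -1.162, 1.153]
wrist_force: [0.2, 1.5, -0.0]
opening: 0.0498
```

Call:
carry_out:
  increments:
    - {"slide": [10,-30,0],"roll": 0,"gripper": 50}
    - {"slide": [20,-65,0],"roll": 0,"gripper": 50}
    - {"slide": [20,-100,0],"roll": 0,"gripper": 50}
    - {"slide": [20,-130,0],"roll": 0,"gripper": 50}
    - {"slide": [20,-150,0],"roll": 0,"gripper": 50}
    - {"slide": [20,-150,0],"roll": 0,"gripper": 50}
    - {"slide": [20,-150,0],"roll": 0,"gripper": 50}
    - {"slide": [20,-150,0],"roll": 0,"gripper": 50}

```text
clock: 21.03
eef_pos: [0.4849, -0.1148, 0.2306]
tcp_rot: [-1.239, -1.155, 1.156]
wrist_force: [0.2, 0.4, -0.8]
opening: 0.0499
```

Run:
```python
from bench import robot
from h import *
d=robot.capture("top");w=robot.capture("wrist")
st=robot.read_state();print(st['eef_pos'],st['wrist_force'],st['opening'],st['clock'])
cv2.imwrite("pics/t9.png",np.hstack([cv2.resize(d["color"][195:345,80:330],(500,300)),cv2.resize(w["color"],(400,300))[:, 100:]]))
```

```text
[ 0.48536085 -0.11440284  0.2314001 ] [ 0.04100109 -0.82850086 -0.17512506] 0.050224464477527424 21.1333
```

View pics/t9.png

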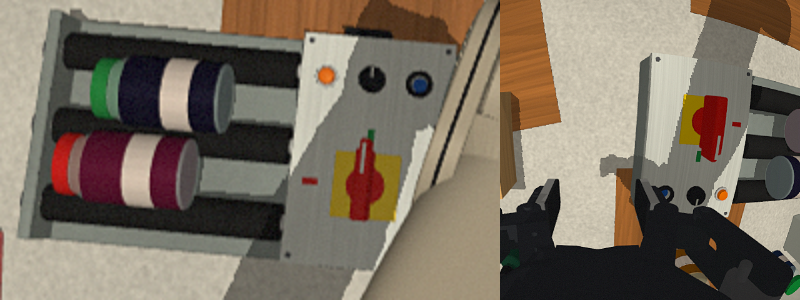

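The bar points at the green mark at (370,135), the jars are in place, and the arm is clear. One numeric comparison with the first picture, then hand in if it agrees.

Run:
```python
from bench import robot
from h import *
import pickle
a=pickle.load(open("cap0.pkl","rb"))["top"]["color"];b=robot.capture("top")["color"]
f=lambda im:blobs(im,(0,120,60),(8,255,255),(240,255,285,310))[0][1]
g=lambda im:blobs(im,(20,120,50),(35,255,255),(240,255,285,310))[0][1]
print(f(a),f(b))
s=lambda im:blobs(im,(0,0,120),(180,110,255),(255,262,268,285),4)[:1]
print(s(a),s(b))
ok=np.abs(f(a)-f(b)).max()<1.5;print(ok)
if ok: print(robot.hand_in())
```

```text
[261.625      286.44946809] [261.83280757 286.13880126]
[(31, array([261.03225806, 273.48387097]), ((261.05487060546875, 273.5060729980469), (1.7669044733047485, 15.129120826721191), 6.34019136428833))] [(29, array([257.37931034, 265.5862069 ]), ((257.30767822265625, 265.9615478515625), (4.118439197540283, 8.825225830078125), 11.309932708740234))]
True
the job is handed in; nothing more can be done
None
```

I turned the isolator to off, pressed the reset home with the stylus and put the stylus back in its hole. I then turned the isolator back to on and handed the job in at about 21 s.

- **Isolator off:** the top view showed the pointer at the red mark before the press, and the wrist view showed it still there afterwards.
- **Reset press:** the force rose to 15.5 N while the tool stopped descending. That is well past the 5 N needed for fully home, so I take it to be at its stop. I have no direct reading of the button travel.
- **Stylus:** the collar seated at the same height as before, with about 5 N of contact. The later top view shows it upright in its original hole, with the other two tools unmoved.
- **Isolator on:** the final top view shows the pointer at the green mark, and the red handle's centre is within 0.3 pixel of the first picture.
- **Jars and arm:** the final view shows the two roller jars lying on their rollers. The arm was clear of everything at hand-in. I did not recheck the spray bottles and the dye jar, but no move went near them.

**Checks that failed or disagreed:**
- The first two move calls were refused for missing fields, and nothing moved.
- In the last comparison, the white-stripe measure differed from the first picture. Shadow on the console had shifted and the mask probably picked up other pixels, so I relied on the handle's centre and the picture.

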